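# Set and lock the casting shed's switch bank

## Task

On the five-lever switch bank, shut down the mixers by throwing both red levers fully over to the side away from the robot, and start the extractor by throwing the green lever fully over to the robot's side, without disturbing the two white levers. Then pick up the yellow lock bar by its handle and lay it, without dropping it, lengthwise between the leaning levers across the two notched end brackets, so that it lies flat and centred in both notches, and let go. Leave the bowl, jar, bone cast and scraper where they are.

Things in the scene. Friction and masses are not known exactly. Their poses are not given: they have to be found in the camera images.
- bank: switch bank, fixed: grey base plate 130 (x) x 230 (y) x 10 mm, origin under its centre on the bench; x = the way the levers swing (roughly away from the robot), y = along the row, z up. On it five black modules (110 x 34 mm, top 46 mm above the bench), lever pivots on the line x = 0 at y = -72, -36, 0, 36, 72 mm in any colour order, and an aluminium notched bracket at each end.
- bank_seat (a point): midway between the brackets at notch floor height, 110 mm above the bench, axes as the bank: the laid bar's underside centre belongs here, its y along the bank's y (either way round). Brackets at y = +-100 mm, 12 mm thick (y), 56 mm wide (x); notch 27 mm wide (x) at its floor, cheeks flaring out by 30 deg up to 126 mm above the bench.
- bar: the loose yellow lock bar with a black handle, about 0.35 kg: flat 22 (x) x 220 (y) x 10 (z) mm, origin at the centre of its underside, z up. Standing on it, a bail handle: two posts at y = +-35 mm carry a black grip rail 16 mm wide (x), 90 mm long (y), spanning z = 46 to 64 mm. It lies flat on the bench with the handle up at the start.
- bar_grip (a point): centre of the bar's black grip rail, 55 mm above the bar's underside; axes as the bar. Pinch it across the bar's x.
- red_a (a joint): first red lever, swings in the bank's x-z plane about its pivot: 0 = leaning 0.55 rad towards the robot (bank -x), 0.55 = upright, 1.1 = leaning 0.55 rad away (bank +x); stops at 0 and 1.1. Starts at 0 to 0.1; to be thrown to 1.1. Coloured round grip 16 mm thick, its end 80 mm from the pivot (124 mm above the bench at a stop, 135 upright). Takes about 2 N, stays where it is left.
- red_b (a joint): second red lever, swings in the bank's x-z plane about its pivot: 0 = leaning 0.55 rad towards the robot (bank -x), 0.55 = upright, 1.1 = leaning 0.55 rad away (bank +x); stops at 0 and 1.1. Starts at 0 to 0.1; to be thrown to 1.1. Coloured round grip 16 mm thick, its end 80 mm from the pivot (124 mm above the bench at a stop, 135 upright). Takes about 2 N, stays where it is left.
- green (a joint): green lever, swings in the bank's x-z plane about its pivot: 0 = leaning 0.55 rad towards the robot (bank -x), 0.55 = upright, 1.1 = leaning 0.55 rad away (bank +x); stops at 0 and 1.1. Starts at 1.0 to 1.1; to be thrown to 0. Coloured round grip 16 mm thick, its end 80 mm from the pivot (124 mm above the bench at a stop, 135 upright). Takes about 2 N, stays where it is left.
- white_a (a joint): first white lever, swings in the bank's x-z plane about its pivot: 0 = leaning 0.55 rad towards the robot (bank -x), 0.55 = upright, 1.1 = leaning 0.55 rad away (bank +x); stops at 0 and 1.1. Starts at 0 to 0.1; to be left so. Coloured round grip 16 mm thick, its end 80 mm from the pivot (124 mm above the bench at a stop, 135 upright). Takes about 2 N, stays where it is left.
- white_b (a joint): second white lever, swings in the bank's x-z plane about its pivot: 0 = leaning 0.55 rad towards the robot (bank -x), 0.55 = upright, 1.1 = leaning 0.55 rad away (bank +x); stops at 0 and 1.1. Starts at 1.0 to 1.1; to be left so. Coloured round grip 16 mm thick, its end 80 mm from the pivot (124 mm above the bench at a stop, 135 upright). Takes about 2 N, stays where it is left.
- red_a_pivot (a point): pivot of the first red lever, on the bank's centre line, 55 mm above the bench; fixed.
- red_b_pivot (a point): pivot of the second red lever, on the bank's centre line, 55 mm above the bench; fixed.
- green_pivot (a point): pivot of the green lever, on the bank's centre line, 55 mm above the bench; fixed.
- white_a_pivot (a point): pivot of the first white lever, on the bank's centre line, 55 mm above the bench; fixed.
- white_b_pivot (a point): pivot of the second white lever, on the bank's centre line, 55 mm above the bench; fixed.
- bowl: bystander: blue plaster mixing bowl, 130 mm across, 70 mm high, origin under its centre.
- jar: bystander: jar with white cap, 72 mm across, 95 mm high, origin under its centre.
- bone: bystander: white cast of a bone, 160 mm long (x), 50 mm wide, 28 mm high, origin under its centre.
- scraper: bystander: scraper with wooden handle (-x) and 70 mm wide steel blade (+x) lying on the bench, 220 mm long, 18 mm high, origin on its underside at the middle.
Mind the look-alikes: they are no part of the job. Several things have the shape of the bar; the one meant has the colours described above.

How it is judged:
By the outcome, as a careful person would: the job done as asked, in the order asked, and still so for the second after the job is handed in, with the robot touching nothing.
It also fails if it takes over 67 s, if anything falls off the work surface, if the arm or the gripper's body presses on something with over 40 N, if the wrist force passes 120 N, or if a joint passes its speed limit or range.

## Robot

A 6-joint arm with a two-finger parallel gripper is mounted at the origin on the work surface. World frame = base frame: x ahead of the robot, y to its left, z up, the work surface at z = 0. Lengths are in m, angles in rad, forces in N, time in s.
With the tool pointing down it reaches from about 0.35 to 0.975 m from the base axis. Payload 4.9 kg.
Tool frame: the origin (TCP) lies at the very end of the fingers, on their centre line; the grasp point (between the pads) lies 19 mm behind it; z points along the fingers, y is the line along which they close (so a half turn about z gives the same grasp; the last joint's range is limited). The gripper opens to 85 mm and grips with 20 to 120 N. Pads are 22 mm wide; open, the fingers measure 114 mm over their backs; the gripper's body (76 mm by 85 mm) begins 54 mm behind the grasp point. The pads swing forward as they close: fully open they stand 13 mm farther back than shut.
Start: joints at [-1.335, 0.053, 1.613, -0, 1.476, -0.119], TCP at [0.217, -0.586, 0.231] pointing down, gripper open.
Joint ranges: [-3.01, 3.01], [-1.01, 2.22], [0.06, 2.58], [-1.02, 4.17], [0.09, 2.62], [-3.14, 3.14]. Speed limits (rad/s): [2.57, 2.57, 3.14, 3.14, 3.14, 3.14].

## Interface

Orientations are given as a unit quaternion [w, x, y, z].
In Python, from plant import * gives the robot as it stands.
- The arm moves only by the tool jog_arm, never from a script. Its argument "moves" is a list that holds one entry, the list of rows, each a list of 7 numbers: the finger opening in cm, from 0 to 8.54, then the shift along the tool's x, y, z in cm, then the turn, a rotation vector about the tool's x, y, z in rad. A call has 1 to 20 rows; each row shifts and turns the commanded pose from where the row before left it, along the tool's axes as they then stand; what a row does not reach is not made up. A row lasts 1/12 s, in which the tool goes at most 41.7 mm and 7.16 degrees, less where a joint would pass 70% of its speed; a pose out of reach is approached as far as the arm can. A call is refused whole if a number of a shift passes 4.17 or a number of a turn 0.125, either way. A call with a gripper value outside its range is refused whole. The fingers move at their own pace and stop on an object; the grip force is fixed at half the most. Time passes only in rows, so rows that do not move let the fingers close. It gives the time, the measured TCP pose, the force, the opening and the grip force at its end, in the units of the state.
- state(): the state, without advancing time (a new reading comes with each control period).
- grab_frame(name): name is "side" or "top"; returns a dict with "color" (384x512x3 uint8, blue, green, red), "depth" (384x512 float32, m along the optical axis (not along the pixel's ray), 0 where there is no reading), "fx", "fy", "cx", "cy" (pixels), "R" (3x3) and "t" (3): a world point X has camera coordinates R X + t. Camera axes: x right, y down, z forward; pixel columns grow to the right and rows downward; lengths in m; the calibration is good to about 2 mm. A picture is of the moment at which its call begins.
- job_done(): hands the job in; it is judged then, once.
Trained networks look in a picture, given as the dict that the camera call returned (one of the last four; its "shot" number tells which), for a name from the list of things; names that differ only in an ending like _2 or _b are one class to them, and where a whole thing is asked for, a point or a joint stands for the part that bears it (a point fixed in the world has none). Each returns a list of dicts, best first, with "p" (0 to 1); they miss things now and then, are a little off and sometimes report something else, mostly with a low value. They report only what shows in the picture. A call takes as long as a camera call. They do not tell look-alikes from the thing itself.
- recognise(name, picture): "rect" ([centre column, centre row, width, height] in pixels, round what is visible of it).
- regions_of(name, picture): "pixels" (384x512 bool, what is visible of it) and "rect" ([centre column, centre row, width, height] in pixels, round what is visible of it).
The state is a dict: "time": time; "joint_pos": joint angles; "joint_vel": joint speeds; "joint_efforts": joint torques, N m; "tool_pos": TCP position; "tool_rot": TCP orientation; "contact_force": force on the tool from outside, world axes, zero at the start; "ft_torque": the same for the moment, N m; "gripper_width": opening from 0.0 (shut) to 1.0 (fully open); "grasp_force": force on a finger pad.
Only numpy, scipy, OpenCV 4.12 (cv2) and the standard library are available. Lean on these libraries where they do the work, as an engineer would, in place of code of your own. Each camera call takes 0.05 s, during which the arm holds its last target. There are 200 camera calls.

## Working session

There is one attempt and no reset: what is moved stays moved. The work goes in short steps, Python scripts to look and compute and a tool call to move; the robot and the scene stay as the last step left them, time stands still between calls to the robot, and variables do not carry over. Pictures are saved under pics/ and viewed, at most 10 in all, crops included, and the job is handed in when it is done.

Besides the shell and the picture viewer there is one more tool, called after "Emit:" as name(argument=value, ...) on one line, values as JSON. jog_arm: Moves the arm, as the interface text tells. Its arguments: {"type":"object","properties":{"moves":{"type":"array"}},"required":["moves"]}

```bash
ls; mkdir -p pics
python3 - <<'E'
from plant import *
import cv2,numpy as np,pickle
F={n:grab_frame(n) for n in("side","top")}
pickle.dump(F,open('f0.pkl','wb'))
for n,f in F.items():
    cv2.imwrite(f'pics/{n}0.png',cv2.resize(f['color'],(768,576)))
    print(n,f['fx'],f['cx'],f['cy'],(-f['R'].T@f['t']).round(3),f['R'].round(3).tolist())
    for k in('bank','bar','bowl','jar','bone','scraper','red_a','green','white_a','bar_grip'):
        print(k,[(round(d['p'],2),np.round(d['rect']).astype(int).tolist()) for d in recognise(k,f)][:6])
s=state();print(s)
E
```

```text
pics
side 472.07483772071885 261.21140179257145 189.98988601028213 [-0.029  0.99   1.053] [[-0.882, -0.472, -0.016], [-0.292, 0.571, -0.768], [0.371, -0.672, -0.641]]
bank [(0.91, [281, 177, 60, 70])]
bar [(0.88, [279, 324, 71, 54]), (0.77, [303, 247, 72, 29]), (0.72, [229, 280, 36, 58]), (0.68, [189, 325, 46, 42])]
bowl [(0.76, [168, 212, 43, 34]), (0.68, [286, 182, 21, 31])]
jar [(0.82, [227, 160, 26, 31])]
bone [(0.61, [189, 324, 49, 46])]
scraper [(0.7, [332, 146, 46, 15]), (0.58, [273, 184, 36, 37])]
red_a [(0.4, [296, 167, 31, 27])]
green [(0.4, [278, 164, 8, 10])]
white_a [(0.4, [298, 162, 11, 7])]
bar_grip [(0.95, [282, 320, 70, 50]), (0.66, [227, 280, 34, 59])]
top 351.7160922913584 252.12729243710305 195.9234657134151 [0.424 0.    1.1  ] [[-0.024, -1.0, -0.011], [-0.992, 0.025, -0.12], [0.121, 0.008, -0.993]]
bank [(0.85, [313, 208, 86, 46])]
bar [(0.72, [231, 273, 14, 73]), (0.67, [169, 222, 70, 17]), (0.58, [146, 287, 21, 71]), (0.42, [337, 216, 5, 16])]
bowl [(0.56, [199, 128, 42, 43]), (0.46, [289, 207, 16, 41])]
jar [(0.68, [312, 207, 82, 44]), (0.55, [306, 133, 23, 27
[... 369 characters left out ...]
joint_pos': array([-1.33496855e+00,  5.27016529e-02,  1.61290569e+00,  2.91842880e-05,
        1.47600915e+00, -1.18984930e-01]), 'joint_vel': array([-0.00064829, -0.00035738, -0.00016554, -0.0003422 , -0.00131491,
        0.00010494]), 'joint_efforts': array([-7.43364144e-04, -3.93691242e+01, -3.70469928e+01, -2.20465745e-04,
        4.68315866e-04,  1.46367004e-06]), 'tool_pos': array([ 0.21714574, -0.58604113,  0.23129914]), 'tool_rot': array([-1.27492982e-05,  9.84304966e-01,  1.76475872e-01,  1.38057690e-05]), 'contact_force': array([1.43953329, 0.19240754, 0.50592853]), 'ft_torque': array([-0.01296802, -0.02446154,  0.01395063]), 'grasp_force': 0.0, 'gripper_width': 0.9952826510785242}
```

View pics/top0.png

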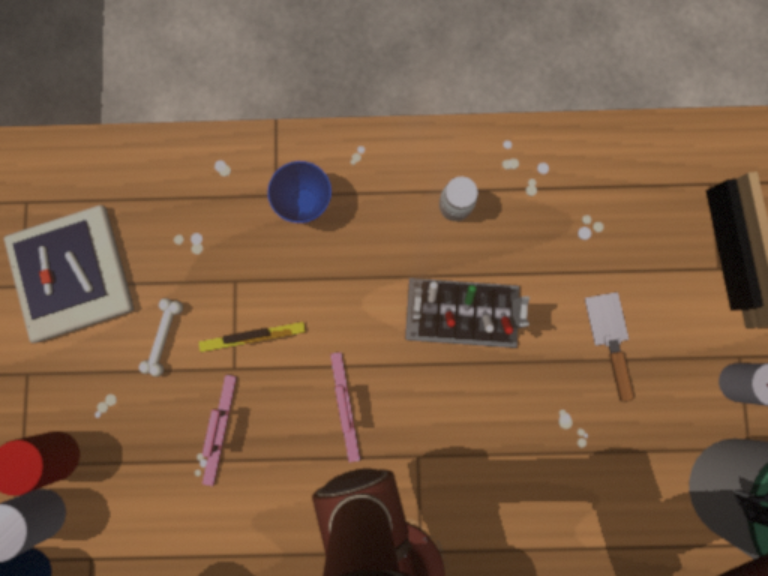

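View pics/side0.png

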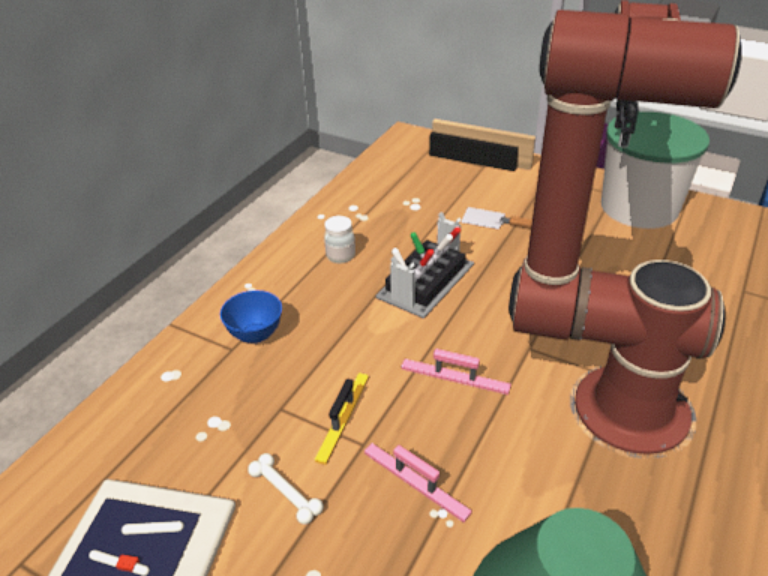

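Top view: the yellow bar with black handle is at (252,337) in the picture. The two pink bars at (218,430) and (345,407) are look-alikes, and the small bar-like detection at native (337,216) is a bracket. The bank is at (465,312). Its levers from left (+y) to right are white (away), red (near), green (away), white (near), red (near). The side view agrees: yellow bar at (343,415), bank at (427,270).

```bash
cat > h.py <<'E'
import numpy as np,cv2,pickle
def cloud(f):
    d=f['depth'];v,u=np.indices(d.shape)
    P=np.stack([(u-f['cx'])*d/f['fx'],(v-f['cy'])*d/f['fy'],d],-1)
    return (P-f['t'])@f['R']
def masks(f):
    h=cv2.cvtColor(f['color'],cv2.COLOR_BGR2HSV).astype(int);H,S,V=h[...,0],h[...,1],h[...,2]
    return dict(yellow=(abs(H-28)<5)&(S>170)&(V>110),red=((H<6)|(H>174))&(S>170)&(V>90),green=(abs(H-60)<15)&(S>120)&(V>50))
def rect(xy):
    r=cv2.minAreaRect((xy*1000).astype(np.float32));return np.round(r[0],1),np.round(r[1],1),round(r[2],1)
E
python3 - <<'E'
from h import *
F=pickle.load(open('f0.pkl','rb'))
for n,f in F.items():
    P=cloud(f);ok=f['depth']>0;M=masks(f)
    tab=ok&(abs(P[...,2])<.006)&(abs(P[...,0]-.45)<.2)&(abs(P[...,1])<.3);print(n,'table z',np.median(P[tab][:,2]))
    near=lambda x,y,r:ok&(np.hypot(P[...,0]-x,P[...,1]-y)<r)
    # coarse bar/bank location
    y=M['yellow']&ok&(P[...,0]>.2)&(P[...,0]<.8)&(P[...,2]<.1);c=np.median(P[y],0);print('yellow',y.sum(),c.round(4),np.percentile(P[y][:,2],[5,50,95]).round(4))
    yy=y&near(c[0],c[1],.15);print(' rect',rect(P[yy][:,:2]))
    hi=near(c[0],c[1],.14)&(P[...,2]>.04)&(P[...,2]<.09);print(' grip',hi.sum(),P[hi].mean(0).round(4),np.percentile(P[hi][:,2],[5,50,95]).round(4),rect(P[hi][:,:2]))
    b=near(.41,-.175,.17)&(P[...,2]>.006)&(P[...,2]<.2)
    # top pic bank centre pixel
    print(' bank guess',P[208,313] if n=='top' else P[177,281])
    np.set_printoptions(suppress=True)
    print(' bank',b.sum(),P[b].mean(0).round(3),rect(P[b][:,:2]))
    t=b&(P[...,2]>.115);print(' >115',t.sum(),P[t].round(3)[::max(1,t.sum()//12)].tolist())
    for k in('red','green'):
        m=M[k]&b;print(k,m.sum(),P[m].mean(0).round(3) if m.any() else '')
f=F['top'];cr=f['color'][175:240,260:365];s=cv2.resize(cr,None,fx=6,fy=6,interpolation=2)
cr2=cv2.resize(f['color'][195:250,117:222],None,fx=6,fy=6,interpolation=2)[:210]
cv2.imwrite('pics/crop.png',np.vstack([s,cr2])[:600])
E
```

```text
side table z 0.0014658755267797422
yellow 259 [0.4685 0.3311 0.0113] [0.0079 0.0113 0.0161]
 rect (array([475.5, 283.7]), array([ 22.4, 202.5]), 9.5)
 grip 223 [0.4592 0.2853 0.0619] [0.0502 0.0639 0.0681] (array([424.1, 308.8]), array([ 73.2, 193. ]), 57.3)
 bank guess [ 0.51126917 -0.12712794  0.07290189]
 bank 2067 [ 0.493 -0.152  0.055] (array([ 440. , -168.6]), array([267.8, 335.6]), 15.1)
 >115 130 [[0.528, -0.261, 0.132], [0.525, -0.256, 0.123], [0.486, -0.254, 0.124], [0.472, -0.23, 0.123], [0.552, -0.171, 0.126], [0.553, -0.165, 0.121], [0.545, -0.163, 0.121], [0.544, -0.162, 0.118], [0.473, -0.192, 0.118], [0.555, -0.103, 0.116], [0.495, -0.122, 0.12], [0.49, -0.12, 0.119], [0.501, -0.062, 0.126]]
red 70 [ 0.49  -0.158  0.11 ]
green 53 [ 0.539 -0.162  0.102]
top table z 0.0009216788761178653
yellow 200 [0.4655 0.3204 0.0109] [0.0066 0.0109 0.0141]
 rect (array([474.2, 276.3]), array([ 19.6, 209.4]), 9.5)
 grip 202 [0.4585 0.2776 0.0633] [0.0548 0.0641 0.067 ] (array([422.5, 305. ]), array([ 73.8, 193.9]), 58.2)
 bank guess [ 0.50956897 -0.17103509  0.06029351]
 bank 2974 [ 0.504 -0.167  0.054] (array([ 420.9, -170.9]), array([317.6, 324.9]), 41.4)
 >115 224 [[0.562, -0.099, 0.127], [0.554, -0.101, 0.124], [0.549, -0.096, 0.116], [0.542, -0.166, 0.117], [0.527, -0.265, 0.123], [0.507, -0.069, 0.119], [0.495, -0.119, 0.117], [0.489, -0.121, 0.125], [0.484, -0.196, 0.12], [0.481, -0.23, 0.118], [0.478, -0.232, 0.122], [0.473, -0.197, 0.127], [0.469, -0.24, 0.12]]
red 81 [ 0.484 -0.187  0.116]
green 19 [ 0.544 -0.166  0.12 ]
```

View pics/crop.png

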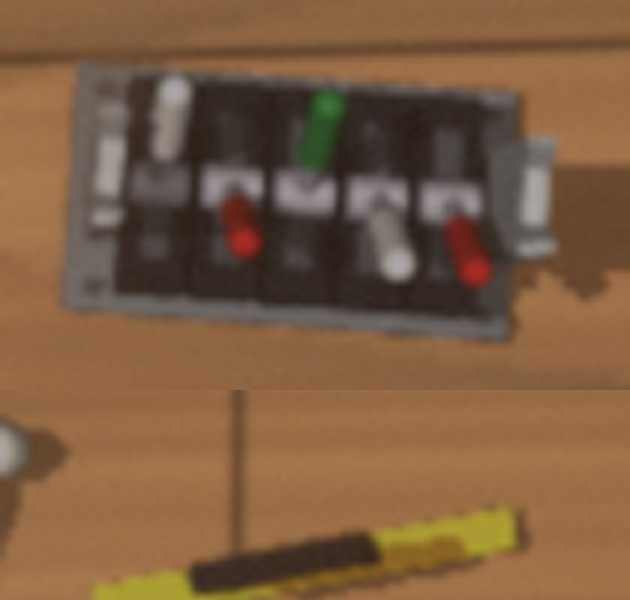

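The crop shows the levers: white (170,90), red (240,225), green (325,115), white (395,255) and red (470,255). The bar below has yellow ends and a black grip, so it is the right one.

```bash
cat >> h.py <<'E'
from scipy.optimize import minimize
def fitrect(xy,W,L,x0):
    # robust rectangle of known size (mm, x along W, y along L): balance outermost points along each edge
    def cost(p):
        c,s=np.cos(p[2]),np.sin(p[2]);d=xy*1000-p[:2]
        a=d@[c,s];b=d@[-s,c]
        out=np.maximum(abs(a)-W/2,0)+np.maximum(abs(b)-L/2,0)
        return np.minimum(out,8).sum()
    best=min((minimize(cost,np.add(x0,o),method='Nelder-Mead',options=dict(initial_simplex=np.add(x0,o)+np.array([[0,0,0],[6,0,0],[0,6,0],[0,0,.05]]))) for o in ([0,0,0],[4,4,.03],[-4,-4,-.03],[4,-4,0])),key=lambda r:r.fun)
    return best.x.round(4),round(best.fun/len(xy),3)
E
python3 - <<'E'
from h import *
np.set_printoptions(suppress=True)
F=pickle.load(open('f0.pkl','rb'))
for n,f in F.items():
    P=cloud(f);ok=f['depth']>0;M=masks(f)
    q=ok&(abs(P[...,0]-.515)<.12)&(abs(P[...,1]+.168)<.16)
    b=q&(P[...,2]>.006)&(P[...,2]<.14);X=P[b]
    print(n,rect(X[:,:2]))
    low=X[X[:,2]<.018];print(' low rect',rect(low[:,:2]),fitrect(X[:,:2],130,230,[515,-168,-.05]))
    mod=X[(X[:,2]>.041)&(X[:,2]<.051)];print(' mod',len(mod),fitrect(mod[:,:2],110,178,[515,-168,-.05]))
    th=-.05 
    px,py,th=fitrect(X[:,:2],130,230,[515,-168,-.05])[0];px,py=px/1000,py/1000
    R=np.array([[np.cos(th),-np.sin(th)],[np.sin(th),np.cos(th)]])
    L=(X[:,:2]-[px,py])@R*1000
    for s in(1,-1):
        m=(abs(s*L[:,1]-100)<14)&(X[:,2]>.112);print(' bracket',s,m.sum(),L[m].mean(0).round(1),L[m].min(0).round(),L[m].max(0).round(),X[m][:,2].max())
    for yy in(72,36,0,-36,-72):
        m=(abs(L[:,1]-yy)<16)&(X[:,2]>.108);print(' lever',yy,m.sum(),L[m].mean(0).round(1) if m.any() else '',L[m].min(0).round() if m.any() else '',L[m].max(0).round()if m.any() else '')
    # grip
    g=ok&(np.hypot(P[...,0]-.474,P[...,1]-.277)<.09)&(P[...,2]>.045)&(P[...,2]<.08);G=P[g]
    print(' grip',g.sum(),rect(G[:,:2]),fitrect(G[:,:2],16,90,[474,277,.16]),np.median(G[:,2]))
    g=M['yellow']&ok&(np.hypot(P[...,0]-.474,P[...,1]-.277)<.13)&(P[...,2]<.02);G=P[g]
    print(' bar',rect(G[:,:2]),fitrect(G[:,:2],22,220,[474,277,.16]))
    # bystanders near the arm path: nothing
E
```

```text
side (array([ 513.5, -168.1]), array([238.3, 316.1]), 0.7)
 low rect (array([ 513.5, -168.1]), array([238.3, 316.1]), 0.7) (array([ 510.7211, -158.5198,   -0.1425]), np.float64(0.282))
 mod 650 (array([ 515.4976, -163.7357,   -0.0912]), np.float64(0.684))
 bracket 1 50 [ 2.1 98.2] [-27.  88.] [ 29. 109.] 0.12818423529994333
 bracket -1 36 [  13.  -100.4] [ -26. -111.] [ 37. -87.] 0.13176092612729365
 lever 72 30 [34.3 72.6] [25. 62.] [46. 88.]
 lever 36 33 [-25.4  35. ] [-34.  27.] [-14.  42.]
 lever 0 35 [36.1  1.1] [24. -8.] [47.  9.]
 lever -36 28 [-26.6 -37.4] [-37. -49.] [-12. -31.]
 lever -72 26 [-26.5 -73.7] [-36. -87.] [-13. -66.]
 grip 193 (array([476.9, 276.3]), array([17.8, 94.1]), 9.0) (array([476.6195, 275.0289,   0.153 ]), np.float64(0.047)) 0.06426042161417125
 bar (array([476.8, 275.8]), array([ 22.4, 218.3]), 9.5) (array([476.9288, 275.4319,   0.1667]), np.float64(0.002))
top (array([ 512.6, -168.1]), array([230.5, 299.9]), 0.7)
 low rect (array([ 512.6, -168.1]), array([230.5, 299.9]), 0.7) (array([ 515.3616, -165.0668,   -0.094 ]), np.float64(0.057))
 mod 1432 (array([ 515.4001, -165.7392,   -0.0961]), np.float64(0.056))
 bracket 1 67 [  0.2 100.2] [-27.  94.] [ 28. 106.] 0.12918777350403501
 bracket -1 65 [  0.7 -98.9] [ -27. -107.] [ 27. -93.] 0.12868408095630998
 lever 72 40 [32.6 72.8] [22. 66.] [43. 80.]
 lever 36 39 [-28.3  37. ] [-39.  29.] [-15.  44.]
 lever 0 40 [31.1  1.2] [22. -7.] [42.  8.]
 lever -36 42 [-32.9 -34.2] [-42. -43.] [-22. -28.]
 lever -72 41 [-34.9 -70.2] [-45. -79.] [-24. -63.]
 grip 178 (array([476.1, 271.5]), array([15.9, 88.6]), 9.3) (array([476.0966, 271.3291,   0.1603]), np.float64(0.0)) 0.06422437222704344
 bar (array([474.9, 272.2]), array([ 19.6, 217.7]), 9.4) (array([475.2037, 271.2901,   0.1593]), np.float64(0.0))
```

Emit:
jog_arm(moves=[[[0,0,0,0,0,0,-0.1245],[0,0,0,0,0,0,-0.1245],[0,0,0,0,0,0,-0.1245],[0,0,0,0,0,0,-0.1245],[0,0,0,0,0,0,-0.1245],[0,0,0,0,0,0,-0.1245],[0,0,0,0,0,0,-0.1245],[0,0,0,0,0,0,-0.1245],[0,0,0,0,0,0,-0.1245],[0,2.5,1.2,0,0,0,0],[0,2.5,1.2,0,0,0,0],[0,2.5,1.2,0,0,0,0],[0,2.5,1.2,0,0,0,0],[0,2.5,1.2,0,0,0,0]]])

```text
time: 2.27
tool_pos: [0.2892, -0.4662, 0.2313]
tool_rot: [0.0, 0.74, 0.672, 0.0]
contact_force: [-0.2, -0.3, 0.3]
gripper_width: 0.001
grasp_force: 0.0
```

```bash
cat > d.py <<'E'
# python3 d.py lx ly z(mm) [x y yaw deg-of-frame]: remaining shift (cm, tool axes) and yaw to the bank-frame target
import sys,numpy as np
from plant import *
from scipy.spatial.transform import Rotation as Ro
a=[float(v) for v in sys.argv[1:]];B=a[3:6] or [515.4,-164.5,-.095]
s=state();q=s['tool_rot'];R=Ro.from_quat([q[1],q[2],q[3],q[0]]).as_matrix()
c,n=np.cos(B[2]),np.sin(B[2]);p=s['tool_pos']*1000
T=np.array([B[0]+c*a[0]-n*a[1],B[1]+n*a[0]+c*a[1],a[2]])
d=p-[B[0],B[1],0];ya=np.arctan2(R[1,1],R[0,1])
print('t%.2f tcp'%s['time'],p.round(1),'local',round(d[0]*c+d[1]*n,1),round(-d[0]*n+d[1]*c,1),'shift cm',(R.T@(T-p)/10).round(2),'tilt',R[2,:2].round(3),'turn z',round(-((B[2]-ya+np.pi/2)%np.pi-np.pi/2),4),'F',s['contact_force'].round(1),'w',round(s['gripper_width'],3),'g',round(s['grasp_force'],1),'q',s['joint_pos'].round(2))
E
python3 d.py -75 -72 95
```

```text
t2.27 tcp [ 289.2 -466.2  231.3] local -196.5 -321.8 shift cm [25.   12.13 13.63] tilt [-0.  0.] turn z -0.0009 F [-0.2 -0.3  0.3] w 0.001 g 0.0 q [-1.15 -0.13  1.79  0.    1.48 -1.06]
```

Emit:
jog_arm(moves=[[[0,2.5,1.2,0,0,0,0],[0,2.5,1.2,0,0,0,0],[0,2.5,1.2,0,0,0,0],[0,2.5,1.2,0,0,0,0],[0,2.5,1.2,0,0,0,0],[0,2.5,1.2,0,0,0,0],[0,2.5,1.2,0,0,0,0],[0,2.5,1.2,0,0,0,0],[0,2.5,1.2,0,0,0,0],[0,2.5,1.3,0,0,0,0],[0,0,0,2.7,0,0,0],[0,0,0,2.7,0,0,0],[0,0,0,2.7,0,0,0],[0,0,0,2.7,0,0,0],[0,0,0,2.8,0,0,0],[0,0,1.5,0,0,0,0],[0,0,1.5,0,0,0,0],[0,0,1.5,0,0,0,0],[0,0,1.0,0,0,0,0]]])

```text
time: 3.85
tool_pos: [0.4883, -0.2353, 0.0953]
tool_rot: [-0.0, 0.74, 0.673, -0.0]
contact_force: [-1.8, 0.3, 2.7]
gripper_width: -0.002
grasp_force: 1.3
```

```bash
python3 d.py 0 -72 95
python3 - <<'E'
from plant import *
import cv2
f=grab_frame('side');cv2.imwrite('pics/s1.png',cv2.resize(f['color'][110:240,200:373],(692,520),interpolation=2))
E
```

```text
t3.85 tcp [ 488.3 -235.3   95.3] local -20.2 -73.0 shift cm [0.1  2.02 0.03] tilt [ 0.    -0.001] turn z -0.0003 F [-1.8  0.3  2.7] w -0.002 g 1.3 q [-0.59 -0.02  1.92 -0.    1.24 -0.49]
```

View pics/s1.png

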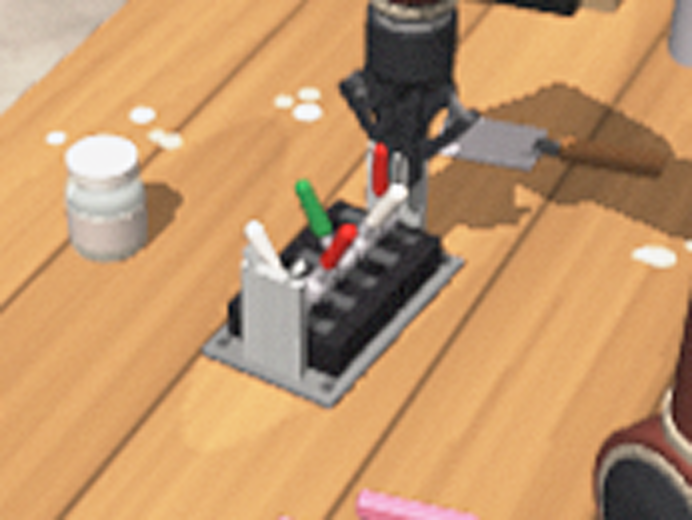

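The far red lever is now nearly upright at (380,170), with the closed fingers behind it. The white lever at (385,210) hasn't moved.

Emit:
jog_arm(moves=[[[0,0,0.8,0,0,0,0],[0,0,0.8,0,0,0,0],[0,0,0.4,0,0,0,0],[0,0,0,0,0,0,0]]])

```text
time: 4.23
tool_pos: [0.5082, -0.2371, 0.0951]
tool_rot: [0.0, 0.74, 0.673, 0.0]
contact_force: [0.2, -0.5, 0.4]
gripper_width: -0.001
grasp_force: 0.0
```

Emit:
jog_arm(moves=[[[0,0,0.3,0,0,0,0],[0,0,0.2,0,0,0,0],[0,0,0,0,0,0,0]]])

```text
time: 4.48
tool_pos: [0.5127, -0.2376, 0.0952]
tool_rot: [-0.0, 0.74, 0.673, -0.0]
contact_force: [-1.4, 0.3, -1.0]
gripper_width: -0.0
grasp_force: 0.7
```

Emit:
jog_arm(moves=[[[0,0,0.3,0,0,0,0],[0,0,0,0,0,0,0]]])

```text
time: 4.65
tool_pos: [0.5159, -0.238, 0.0954]
tool_rot: [0.0, 0.74, 0.673, 0.0]
contact_force: [-1.2, -0.7, -0.4]
gripper_width: 0.004
grasp_force: 0.8
```

Emit:
jog_arm(moves=[[[0,0,0.3,0,0,0,0],[0,0,0,0,0,0,0]]])

```text
time: 4.82
tool_pos: [0.518, -0.2382, 0.0952]
tool_rot: [-0.001, 0.74, 0.673, -0.001]
contact_force: [-5.8, 0.7, 1.2]
gripper_width: 0.002
grasp_force: 2.7
```

Emit:
jog_arm(moves=[[[0,0,0.2,0,0,0,0],[0,0,0,0,0,0,0]]])

```text
time: 4.98
tool_pos: [0.5184, -0.2382, 0.095]
tool_rot: [-0.003, 0.74, 0.673, -0.002]
contact_force: [-12.0, 1.2, 5.3]
gripper_width: -0.001
grasp_force: 6.3
```

Emit:
jog_arm(moves=[[[0,0,0.2,0,0,0,0],[0,0,0,0,0,0,0]]])

```text
time: 5.15
tool_pos: [0.5187, -0.2382, 0.0949]
tool_rot: [-0.005, 0.74, 0.673, -0.004]
contact_force: [-18.9, 2.7, 9.4]
gripper_width: -0.001
grasp_force: 10.1
```

```bash
cat > lev.py <<'E'
from h import *;from plant import *
for n in('side','top'):
    f=grab_frame(n);P=cloud(f);c,s=np.cos(-.095),np.sin(-.095);D=P[...,:2]*1000-[515.4,-164.5]
    lx=D@[c,s];ly=D@[-s,c];z=P[...,2]*1000
    hsv=cv2.cvtColor(f['color'],cv2.COLOR_BGR2HSV).astype(int);M=masks(f)
    for k,yy in(('white',72),('red',36),('green',0),('white',-36),('red',-72)):
        m=(hsv[...,1]<60)&(hsv[...,2]>90) if k=='white' else M[k]
        m=m&(f['depth']>0)&(abs(ly-yy)<14)&(abs(lx)<60)&(z>85)&(z<145)
        print(n,k,yy,m.sum(),np.arctan2(np.median(lx[m]),np.median(z[m])-55).round(2)+.55 if m.sum()>3 else '',np.round([lx[m].mean(),z[m].mean(),lx[m].max(),lx[m].min()],1) if m.any() else '')
    pickle.dump(f,open(f'last_{n}.pkl','wb'))
E
python3 lev.py; python3 d.py 0 -72 95
```

```text
side white 72 43 1.02 [ 28.2 111.6  41.3  13. ]
side red 36 43 0.14000000000000007 [-23.9 110.8  -6.9 -36.9]
side green 0 50 1.01 [ 23.8 103.3  39.8   9.1]
side white -36 51 0.050000000000000044 [-27.9 107.7  -9.  -43.8]
side red -72 40 1.08 [ 29.9 105.9  45.    9. ]
top white 72 69 1.0 [ 26.5 110.3  43.6  10. ]
top red 36 34 0.17000000000000004 [-27.9 121.4 -14.7 -38.8]
top green 0 17 0.97 [ 28.6 118.9  36.3  12. ]
top white -36 19 0.15000000000000002 [-18.4  98.4  -8.6 -30.6]
top red -72 0  
t5.25 tcp [ 518.6 -238.2   94.9] local 10.2 -73.0 shift cm [ 0.1  -1.02  0.  ] tilt [ 0.001 -0.012] turn z -0.0001 F [-18.1   1.9   9.2] w -0.003 g 9.9 q [-0.56  0.06  1.85 -0.    1.25 -0.46]
```

Hard stop reached: 19 N at TCP local x about 10 mm, and the picture gives 1.08 rad. Next is the second red lever.

Emit:
jog_arm(moves=[[[0,0,-1.5,0,0,0,0],[0,0,0,-3.25,0,0,0],[0,0,0,-3.25,0,0,0],[0,2.7,-1.75,0,0,0,0],[0,2.7,-1.75,0,0,0,0],[0,2.7,-1.75,0,0,0,0],[0,2.8,-1.75,0,0,0,0],[0,0,0,3.25,0,0,0],[0,0,0,3.25,0,0,0],[0,0,1.5,0,0,0,0],[0,0,1.5,0,0,0,0],[0,0,1.5,0,0,0,0],[0,0,1.5,0,0,0,0],[0,0,0.8,0,0,0,0],[0,0,0.8,0,0,0,0],[0,0,0.3,0,0,0,0],[0,0,0,0,0,0,0]]])

```text
time: 6.67
tool_pos: [0.5277, -0.1296, 0.0954]
tool_rot: [0.0, 0.74, 0.673, 0.0]
contact_force: [-0.3, 0.3, -0.2]
gripper_width: -0.001
grasp_force: 0.1
```

Emit:
jog_arm(moves=[[[0,0,0.3,0,0,0,0],[0,0,0,0,0,0,0]]])

```text
time: 6.83
tool_pos: [0.5286, -0.1297, 0.0951]
tool_rot: [-0.002, 0.74, 0.673, -0.001]
contact_force: [-6.8, 0.4, 3.3]
gripper_width: 0.001
grasp_force: 3.7
```

```bash
python3 d.py 0 36 95
```

```text
t6.83 tcp [ 528.6 -129.7   95.1] local 9.8 35.9 shift cm [ 0.01 -0.98  0.02] tilt [ 0.    -0.004] turn z -0.0004 F [-6.8  0.4  3.3] w 0.001 g 3.7 q [-0.38 -0.01  1.92 -0.    1.24 -0.28]
```

Emit:
jog_arm(moves=[[[0,0,0.3,0,0,0,0],[0,0,0,0,0,0,0],[0,0,-1.5,0,0,0,0],[0,0,0,-3.25,0,0,0],[0,0,0,-3.25,0,0,0],[0,-0.9,1.75,0,0,0,0],[0,-0.9,1.75,0,0,0,0],[0,-0.9,1.75,0,0,0,0],[0,-0.9,1.75,0,0,0,0],[0,0,0,3.25,0,0,0],[0,0,0,3.25,0,0,0],[0,0,-1.5,0,0,0,0],[0,0,-1.5,0,0,0,0],[0,0,-1.5,0,0,0,0],[0,0,-1.5,0,0,0,0],[0,0,-0.8,0,0,0,0],[0,0,-0.8,0,0,0,0],[0,0,-0.3,0,0,0,0],[0,0,0,0,0,0,0]]])

```text
time: 8.42
tool_pos: [0.5073, -0.1642, 0.0968]
tool_rot: [0.002, 0.74, 0.672, 0.002]
contact_force: [4.4, 0.3, -0.3]
gripper_width: 0.003
grasp_force: 1.9
```

Emit:
jog_arm(moves=[[[0,0,-0.3,0,0,0,0],[0,0,0,0,0,0,0]]])

```text
time: 8.58
tool_pos: [0.5064, -0.1643, 0.0978]
tool_rot: [0.004, 0.74, 0.672, 0.003]
contact_force: [8.7, 0.3, -0.2]
gripper_width: 0.001
grasp_force: 3.9
```

```bash
python3 d.py 0 0 95
```

```text
t8.58 tcp [ 506.4 -164.3   97.8] local -9.0 -0.7 shift cm [0.07 0.9  0.28] tilt [-0.002  0.011] turn z -0.0011 F [ 8.7  0.3 -0.2] w 0.001 g 3.9 q [-0.45 -0.05  1.95  0.    1.23 -0.36]
```

Emit:
jog_arm(moves=[[[0,0,-0.3,0,0,0,0],[0,0,-0.2,0,0,0,0],[0,0,0,0,0,0,0]]])

```text
time: 8.83
tool_pos: [0.5047, -0.1646, 0.0998]
tool_rot: [0.008, 0.74, 0.672, 0.005]
contact_force: [17.2, -0.8, 0.1]
gripper_width: 0.001
grasp_force: 7.3
```

```bash
python3 d.py 0 0 95;python3 lev.py
```

```text
t8.83 tcp [ 504.7 -164.6   99.8] local -10.6 -1.2 shift cm [0.12 1.05 0.5 ] tilt [-0.003  0.019] turn z -0.0014 F [17.2 -0.8  0.1] w 0.001 g 7.3 q [-0.46 -0.07  1.96  0.    1.23 -0.36]
side white 72 42 1.01 [ 28.1 111.7  41.6  14.5]
side red 36 57 1.05 [ 27.2 104.3  44.8  11.9]
side green 0 42 0.040000000000000036 [-28.8 107.6 -12.5 -44.9]
side white -36 35 0.06000000000000005 [-32.3 115.  -20.  -43.9]
side red -72 0  
top white 72 70 0.99 [ 26.2 110.   43.4   9.7]
top red 36 48 0.99 [ 26.3 109.   39.8  12.4]
top green 0 0  
top white -36 0  
top red -72 0
```

Emit:
jog_arm(moves=[[[0,0,1.5,0,0,0,0],[0,0,0,-3,0,0,0],[0,0,0,-3,0,0,0],[6,0,0,-2,0,0,-0.085],[6,0,0,0,0,0,-0.085],[6,0,0,0,0,0,-0.085],[6,3.5,0,0,0,0,0],[6,3.5,0,0,0,0,0],[6,3.5,0,0,0,0,0],[6,3.5,0,0,0,0,0],[6,3.5,0,0,0,0,0],[6,3.5,0,0,0,0,0],[6,3.5,0,0,0,0,0],[6,3.5,0,0,0,0,0],[6,3.5,0,0,0,0,0],[6,0,0,0,0,0,0]]])

```text
time: 10.27
tool_pos: [0.4612, 0.1511, 0.1754]
tool_rot: [-0.001, 0.646, 0.763, 0.0]
contact_force: [0.0, -0.0, 0.1]
gripper_width: 0.703
grasp_force: 0.0
```

```bash
python3 d.py 0 0 36 476.5 273.4 0.16;python3 lev.py
python3 - <<'E'
from h import *
a=[cv2.resize(pickle.load(open(f'last_{n}.pkl','rb'))['color'][s],(512,290),interpolation=2) for n,s in(('side',np.s_[135:220,210:360]),('top',np.s_[165:250,240:390]))]
cv2.imwrite('pics/lev.png',np.vstack(a))
E
```

```text
t10.27 tcp [461.2 151.1 175.4] local -34.6 -118.3 shift cm [11.78  3.53 13.96] tilt [ 0.002 -0.001] turn z 0.0055 F [ 0.  -0.   0.1] w 0.703 g 0.0 q [ 0.16 -0.25  1.99  0.    1.4  -0.  ]
side white 72 14 0.99 [ 19.8 101.   24.1  13.1]
side red 36 56 1.05 [ 27.3 105.   46.2  10.6]
side green 0 34 0.030000000000000027 [-27.9 105.7  -9.6 -40.4]
side white -36 34 0.050000000000000044 [-32.7 115.4 -19.9 -41.9]
side red -72 30 1.04 [23.3 97.6 35.1 11. ]
top white 72 69 0.97 [ 26.  110.5  43.2   9.8]
top red 36 58 0.99 [ 26.1 109.4  39.8   9.8]
top green 0 1  [-33.6 125.8 -33.6 -33.6]
top white -36 55 0.12000000000000005 [-27.3 111.8  -8.4 -42.2]
top red -72 55 1.0 [ 25.6 108.8  38.9  11.4]
```

View pics/lev.png

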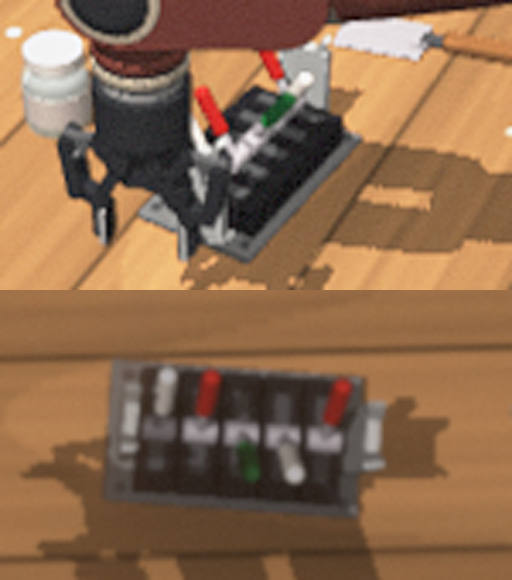

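Both pictures show the reds leaning away (top 210,395 and 340,400) and the green leaning near (248,460). The whites, at (165,390) and (290,465), are unchanged. Next is the bar.

Emit:
jog_arm(moves=[[[6,2.95,0.88,0,0,0,0.005],[6,2.95,0.88,0,0,0,0],[6,2.95,0.88,0,0,0,0],[6,2.95,0.88,0,0,0,0],[6,0,0,3.5,0,0,0],[6,0,0,3.5,0,0,0],[6,0,0,3,0,0,0],[6,0,0,2,0,0,0],[6,0,0,1.5,0,0,0],[6,0,0,0.5,0,0,0]]])

```text
time: 11.2
tool_pos: [0.4776, 0.2662, 0.0319]
tool_rot: [-0.001, 0.651, 0.759, -0.003]
contact_force: [-0.1, -0.0, 0.5]
gripper_width: 0.704
grasp_force: 0.0
```

```bash
python3 d.py 0 0 36 476.5 273.4 0.16
```

```text
t11.20 tcp [477.6 266.2  31.9] local -0.1 -7.3 shift cm [ 0.73 -0.   -0.42] tilt [-0.002 -0.006] turn z -0.0076 F [-0.1 -0.   0.5] w 0.704 g 0.0 q [ 0.37  0.08  1.94 -0.    1.13  0.22]
```

Emit:
jog_arm(moves=[[[6,0.73,0,-0.4,0,0,-0.007],[6,0,0,0,0,0,0],[6,0,0,0,0,0,0]]])

```text
time: 11.45
tool_pos: [0.4797, 0.2765, 0.0415]
tool_rot: [0.001, 0.648, 0.762, 0.002]
contact_force: [0.5, -0.2, -0.2]
gripper_width: 0.704
grasp_force: 0.0
```

```bash
python3 d.py 0 0 36 476.5 273.4 0.16
```

```text
t11.45 tcp [479.7 276.5  41.5] local 3.7 2.5 shift cm [-0.25 -0.37  0.55] tilt [0.001 0.004] turn z 0.0015 F [ 0.5 -0.2 -0.2] w 0.704 g 0.0 q [ 0.39  0.08  1.92 -0.    1.14  0.23]
```

Emit:
jog_arm(moves=[[[6,0,0,0,0,0,0],[6,0,0,0,0,0,0],[6,0,0,0,0,0,0]]])

```text
time: 11.7
tool_pos: [0.4785, 0.2761, 0.0402]
tool_rot: [0.0, 0.648, 0.762, 0.001]
contact_force: [0.4, 0.0, 0.1]
gripper_width: 0.707
grasp_force: 0.0
```

```bash
python3 d.py 0 0 36 476.5 273.4 0.16
```

```text
t11.70 tcp [478.5 276.1  40.2] local 2.4 2.3 shift cm [-0.23 -0.24  0.42] tilt [0.    0.001] turn z 0.0016 F [0.4 0.  0.1] w 0.707 g 0.0 q [ 0.39  0.08  1.93 -0.    1.14  0.23]
```

Emit:
jog_arm(moves=[[[6,-0.2,-0.2,0.4,0,0,0],[6,0,0,0,0,0,0],[6,0,0,0,0,0,0],[6,0,0,0,0,0,0],[0,0,0,0,0,0,0],[0,0,0,0,0,0,0],[0,0,0,0,0,0,0],[0,0,0,0,0,0,0],[0,0,0,0,0,0,0],[0,0,0,0,0,0,0],[0,0,0,0,0,0,0]]])

```text
time: 12.62
tool_pos: [0.4766, 0.2737, 0.0355]
tool_rot: [0.0, 0.648, 0.762, 0.0]
contact_force: [2.1, -0.2, 0.3]
gripper_width: 0.178
grasp_force: 59.0
```

```bash
python3 d.py 0 0 36 476.5 273.4 0.16
```

```text
t12.62 tcp [476.6 273.7  35.5] local 0.2 0.3 shift cm [-0.03 -0.02 -0.05] tilt [0.    0.001] turn z 0.0015 F [ 2.1 -0.2  0.3] w 0.178 g 59.0 q [ 0.39  0.08  1.93 -0.    1.13  0.22]
```

Emit:
jog_arm(moves=[[[0,0,0,-0.5,0,0,0],[0,0,0,-1.0,0,0,0],[0,0,0,-2,0,0,0],[0,0,0,-2.5,0,0,0],[0,0,0,-2.5,0,0,0],[0,0,0,-2.5,0,0,0],[0,0,0,-2.5,0,0,0],[0,0,0,-2,0,0,0],[0,0,0,-1,0,0,0],[0,0,0,0,0,0,0],[0,0,0,0,0,0,0],[0,0,0,0,0,0,0],[0,0,0,0,0,0,0]]])

```text
time: 13.7
tool_pos: [0.4752, 0.2731, 0.1979]
tool_rot: [-0.001, 0.648, 0.762, -0.002]
contact_force: [0.1, -1.2, -3.0]
gripper_width: 0.175
grasp_force: 58.8
```

```bash
cat > held.py <<'E'
from h import *;from plant import *
import sys
np.set_printoptions(suppress=True)
s=state();p=s['tool_pos']*1000;from scipy.spatial.transform import Rotation as Ro
q=s['tool_rot'];R=Ro.from_quat([q[1],q[2],q[3],q[0]]).as_matrix()
print('tcp',p.round(1))
for n in('side','top'):
    f=grab_frame(n);P=cloud(f)*1000
    Q=(P-p)@R   # tool frame
    m=masks(f)['yellow']&(f['depth']>0)&(abs(Q[...,0])<130)&(abs(Q[...,1])<40)&(abs(Q[...,2]-30)<45)
    X=Q[m];top=X[X[:,2]<np.percentile(X[:,2],50)+3]
    k=np.polyfit(X[:,0],X[:,2],1)
    print(n,m.sum(),'len',X[:,0].min().round(1),X[:,0].max().round(1),'y',np.percentile(X[:,1],[1,99]).round(1),'toolz med',np.median(X[:,2]).round(1),'slope',k.round(4),rect(X[:,:2]/1000))
    pickle.dump(f,open(f'last_{n}.pkl','wb'))
E
python3 held.py; python3 d.py 0 0 200
```

```text
tcp [475.2 273.1 197.9]
side 201 len -12.4 111.8 y [-10.4  10.7] toolz med 24.1 slope [ 0.0063 23.478 ] (array([49.7,  0.2]), array([124.2,  21.6]), 0.3)
t13.80 tcp [475.5 273.3 198.4] local -81.3 432.0 shift cm [-43.85  -3.1   -0.12] tilt [-0.001 -0.003] turn z 0.2565 F [ 0.6 -0.6 -2.1] w 0.173 g 58.8 q [ 0.39 -0.11  1.82  0.    1.43  0.22]Traceback (most recent call last):
  File "held.py", line 11, in <module>
    X=Q[m];top=X[X[:,2]<np.percentile(X[:,2],50)+3]
                        ~~~~~~~~~~~~~^^^^^^^^^^^
    return _quantile_unchecked(
        a, q, axis, out, overwrite_input, method, keepdims, weights)
    return _ureduce(a,
                    func=_quantile_ureduce_func,
    ...<5 lines>...
                    overwrite_input=overwrite_input,
                    method=method)
    r = func(a, **kwargs)
    result = _quantile(arr,
                       quantiles=q,
    ...<2 lines>...
                       out=out,
                       weights=wgt)
    slices_having_nans = np.isnan(arr[-1, ...])
                                  ~~~^^^^^^^^^
IndexError: index -1 is out of bounds for axis 0 with size 0
```

Emit:
jog_arm(moves=[[[0,0,0,0,0,0,0.0855],[0,0,0,0,0,0,0.0855],[0,0,0,0,0,0,0.0855],[0,-1.2,0.2,0,0,0,0],[0,-2.6,0.5,0,0,0,0],[0,-2.6,0.5,0,0,0,0],[0,-2.6,0.5,0,0,0,0],[0,-2.6,0.5,0,0,0,0],[0,-2.6,0.5,0,0,0,0],[0,-2.6,0.5,0,0,0,0],[0,-2.6,0.5,0,0,0,0],[0,-2.6,0.5,0,0,0,0],[0,-2.6,0.5,0,0,0,0],[0,-2.6,0.5,0,0,0,0],[0,-2.6,0.5,0,0,0,0],[0,-2.6,0.5,0,0,0,0],[0,-2.6,0.5,0,0,0,0],[0,-2.6,0.5,0,0,0,0],[0,-2.6,0.5,0,0,0,0]]])

```text
time: 15.38
tool_pos: [0.5141, -0.1357, 0.1997]
tool_rot: [-0.0, 0.739, 0.673, -0.0]
contact_force: [0.3, 0.1, -2.7]
gripper_width: 0.178
grasp_force: 58.7
```

Emit:
jog_arm(moves=[[[0,-1.5,0.2,0,0,0,0],[0,-1,0.1,0,0,0,0],[0,-0.3,0.1,0,0,0,0],[0,0,0,0,0,0,0],[0,0,0,0,0,0,0],[0,0,0,0,0,0,0],[0,0,0,0,0,0,0],[0,0,0,0,0,0,0],[0,0,0,0,0,0,0],[0,0,0,0,0,0,0],[0,0,0,0,0,0,0]]])

```text
time: 16.3
tool_pos: [0.5162, -0.1619, 0.2003]
tool_rot: [0.0, 0.74, 0.673, 0.0]
contact_force: [0.5, -0.2, -2.9]
gripper_width: 0.17
grasp_force: 58.7
```

```bash
python3 d.py 0 0 200; python3 held.py 2>&1 | grep -v -i trace | head -3
python3 - <<'E'
from h import *
a=[cv2.resize(pickle.load(open(f'last_{n}.pkl','rb'))['color'][s],(510,290),interpolation=2) for n,s in(('side',np.s_[105:220,200:400]),('top',np.s_[145:260,220:420]))]
cv2.imwrite('pics/held.png',np.vstack(a))
E
```

```text
t16.30 tcp [ 516.2 -161.9  200.3] local 0.6 2.7 shift cm [-0.27 -0.06  0.03] tilt [0. 0.] turn z 0.0004 F [ 0.5 -0.2 -2.9] w 0.17 g 58.7 q [-0.44 -0.13  1.84  0.    1.43 -0.35]
tcp [ 516.2 -161.9  200.3]
side 114 len -11.7 113.5 y [-11.7  10.5] toolz med 24.1 slope [-0.0061 24.2866] (array([50.7, -0.2]), array([125.1,  23.4]), 1.6)
top 174 len 40.3 104.4 y [-10.9   8.7] toolz med 24.8 slope [ 0.0006 24.8033] (array([72.3, -0.9]), array([64.3, 20.3]), 0.9)
```

View pics/held.png

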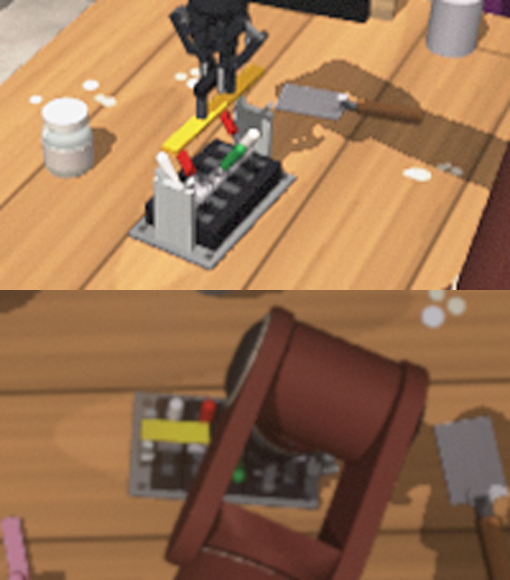

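The side picture shows the bar level over the bank, end at (165,150), held at mid-handle. The top picture shows its left end at (142,432), in line with the bracket.

Emit:
jog_arm(moves=[[[0,-0.2,-0.06,0,0,0,0],[0,0,0,1,0,0,0],[0,0,0,1,0,0,0],[0,0,0,1,0,0,0],[0,0,0,0.5,0,0,0],[0,0,0,0,0,0,0],[0,0,0,0,0,0,0],[0,0,0,0,0,0,0],[0,0,0,0,0,0,0]]])

```text
time: 17.15
tool_pos: [0.5158, -0.1642, 0.166]
tool_rot: [0.001, 0.74, 0.673, 0.0]
contact_force: [0.6, -0.5, -2.8]
gripper_width: 0.175
grasp_force: 58.6
```

```bash
python3 d.py 0 0 145.5
```

```text
t17.15 tcp [ 515.8 -164.2  166. ] local 0.4 0.3 shift cm [-0.03 -0.04  2.05] tilt [-0.     0.001] turn z -0.0 F [ 0.6 -0.5 -2.8] w 0.175 g 58.6 q [-0.45 -0.1   1.87  0.    1.37 -0.35]
```

Emit:
jog_arm(moves=[[[0,0.1,-0.04,0.7,0,0,0],[0,0,0,0.5,0,0,0],[0,0,0,0.4,0,0,0],[0,0,0,0.2,0,0,0],[0,0,0,0.1,0,0,0],[0,0,0,0,0,0,0],[0,0,0,0,0,0,0],[0,0,0,0,0,0,0],[0,0,0,0,0,0,0]]])

```text
time: 17.9
tool_pos: [0.5153, -0.1631, 0.1466]
tool_rot: [0.0, 0.74, 0.673, 0.0]
contact_force: [-0.2, 0.5, -2.6]
gripper_width: 0.18
grasp_force: 58.7
```

Emit:
jog_arm(moves=[[[0,0,0,0.15,0,0,0],[0,0,0,0,0,0,0],[0,0,0,0,0,0,0]]])

```text
time: 18.15
tool_pos: [0.5155, -0.1632, 0.1454]
tool_rot: [0.001, 0.74, 0.673, 0.0]
contact_force: [-0.4, -0.0, 0.4]
gripper_width: 0.171
grasp_force: 59.1
```

```bash
python3 d.py 0 0 145.5; python3 held.py 2>&1|head -4
python3 - <<'E'
from h import *
f=pickle.load(open('last_side.pkl','rb'));cv2.imwrite('pics/low.png',cv2.resize(f['color'][125:215,230:350],(720,540),interpolation=2))
E
```

```text
t18.15 tcp [ 515.5 -163.2  145.4] local -0.0 1.3 shift cm [-0.13  0.   -0.01] tilt [-0.     0.001] turn z -0.0 F [-0.4 -0.   0.4] w 0.171 g 59.1 q [-0.44 -0.08  1.89  0.    1.33 -0.35]
tcp [ 515.5 -163.2  145.4]
side 109 len -7.0 114.0 y [-10.9  10.4] toolz med 24.4 slope [-0.0135 25.2569] (array([53.5,  0.2]), array([121. ,  22.4]), 0.1)
top 159 len 40.2 105.3 y [-11.6   7.9] toolz med 24.3 slope [ 0.0002 24.4447] (array([72.8, -1.9]), array([20.1, 64.9]), 89.3)
```

View pics/low.png

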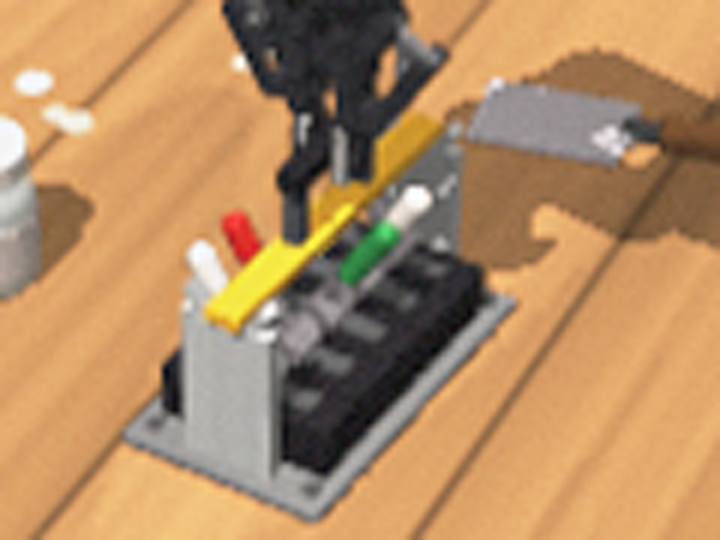

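The bar lies in the notches, with its near end at (235,310) on the bracket. The brackets now carry its weight: contact force went from -2.8 to 0.4 N, and TCP z is 145.4 as computed. I'll trim it 1.5 mm along y and let go.

Emit:
jog_arm(moves=[[[0,-0.15,0,0,0,0,0],[0,0,0,0.05,0,0,0],[0,0,0,0,0,0,0],[0,0,0,0,0,0,0],[2.5,0,0,0,0,0,0],[3.5,0,0,0,0,0,0],[4.5,0,0,0,0,0,0],[4.5,0,0,0,0,0,0],[4.5,0,0,0,0,0,0],[4.5,0,0,0,0,0,0],[4.5,0,0,-0.5,0,0,0],[4.5,0,0,-1,0,0,0],[4.5,0,0,-2,0,0,0],[4.5,0,0,-2,0,0,0],[4.5,0,0,-3,0,0,0],[4.5,0,0,-3,0,0,0]]])

```text
time: 19.58
tool_pos: [0.5146, -0.1643, 0.2608]
tool_rot: [-0.0, 0.74, 0.673, -0.0]
contact_force: [0.5, 0.3, -0.5]
gripper_width: 0.526
grasp_force: 0.0
```

Emit:
jog_arm(moves=[[[4.5,-3,-1.5,0,0,0,0],[4.5,-3,-1.5,0,0,0,0],[4.5,-3,-1.5,0,0,0,0],[4.5,-3,-1.5,0,0,0,0],[4.5,-3,-1.5,0,0,0,0],[4.5,-3,-1.5,0,0,0,0],[4.5,-3,-1.5,0,0,0,0],[4.5,-3,-1.5,0,0,0,0],[4.5,0,0,0,0,0,0]]])

```text
time: 20.33
tool_pos: [0.37, -0.3962, 0.2606]
tool_rot: [0.001, 0.742, 0.671, -0.001]
contact_force: [0.6, 0.3, -0.4]
gripper_width: 0.526
grasp_force: 0.0
```

```bash
python3 d.py 0 0 200; python3 lev.py
python3 - <<'E'
from h import *
for n in('side','top'):
    f=pickle.load(open(f'last_{n}.pkl','rb'));P=cloud(f)*1000;c,s=np.cos(-.095),np.sin(-.095);D=P[...,:2]-[515.4,-164.5]
    lx=D@[c,s];ly=D@[-s,c];z=P[...,2]
    m=masks(f)['yellow']&(abs(ly)<125)&(abs(lx)<25)&(z>95)&(z<150)
    print(n,m.sum(),rect(np.c_[lx[m],ly[m]]/1000),'z',np.median(z[m]).round(1),'slopes x,z vs y',np.polyfit(ly[m],lx[m],1).round(4),np.polyfit(ly[m],z[m],1).round(4))
a=[cv2.resize(pickle.load(open(f'last_{n}.pkl','rb'))['color'][s],(510,290),interpolation=2) for n,s in(('side',np.s_[105:220,200:400]),('top',np.s_[145:260,220:420]))]
cv2.imwrite('pics/end.png',np.vstack(a))
E
```

```text
t20.33 tcp [ 370.  -396.2  260.6] local -122.8 -244.4 shift cm [24.53 12.14  5.98] tilt [-0.003 -0.   ] turn z -0.0057 F [ 0.6  0.3 -0.4] w 0.526 g 0.0 q [-0.96 -0.16  1.77 -0.    1.53 -0.85]
side white 72 30 1.03 [ 31.9 116.5  43.1  24. ]
side red 36 29 1.07 [ 33.9 114.1  46.1  25.7]
side green 0 44 0.07000000000000006 [-28.  106.3 -11.4 -43.3]
side white -36 35 0.08000000000000007 [-32.8 115.6 -21.2 -42.8]
side red -72 2  [ 30.2 103.   31.   29.4]
top white 72 60 0.99 [ 28.2 113.4  43.5  15.1]
top red 36 49 1.02 [ 28.6 112.8  40.1  16.9]
top green 0 35 0.08000000000000007 [-32.1 116.  -14.8 -44.5]
top white -36 49 0.10000000000000003 [-28.9 113.5 -14.6 -42.1]
top red -72 48 1.0 [ 28.  112.5  41.2  16.2]
side 156 (array([-0.2,  5. ]), array([217.2,  24.1]), 88.9) z 121.6 slopes x,z vs y [ 0.0206 -2.9858] [-2.600000e-03  1.214549e+02]
top 293 (array([-1.7, -1.2]), array([215.7,  19.7]), 89.8) z 120.8 slopes x,z vs y [ 0.0125 -3.946 ] [3.000000e-04 1.208362e+02]
```

View pics/end.png

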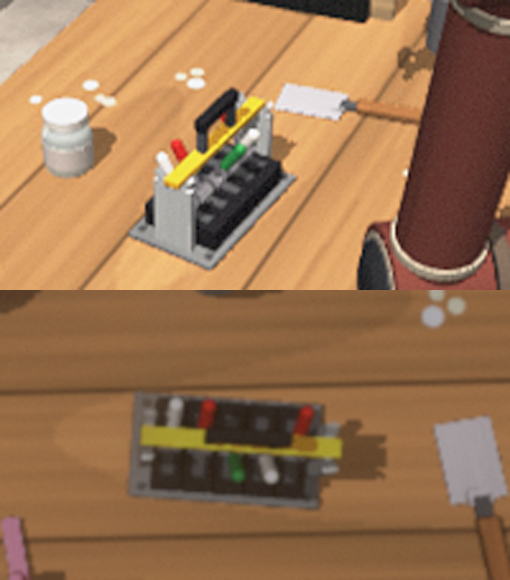

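The bar lies level in both notches: its top is 121 mm up and its centre is within about 2 mm. Levers are correct and the robot is clear, so I'm handing it in.

```bash
python3 -c "
from plant import *
print(job_done())"
```

```text
the job is handed in; nothing more can be done
None
```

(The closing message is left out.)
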